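# Run the locked shuttle to its end stop

## Robot

A 6-joint arm with a two-finger parallel gripper is mounted at the origin on the work surface. World frame = base frame: x ahead of the robot, y to its left, z up, the work surface at z = 0. Lengths are in m, angles in rad, forces in N, time in s.
With the tool pointing down it reaches from about 0.35 to 0.925 m from the base axis. Payload 6.4 kg.
Tool frame: the origin (TCP) lies at the centre of the arm's flange, where the gripper is bolted on; the fingertips stand 199 mm ahead of it and the grasp point (between the pads) lies 180 mm ahead of it (env.pinch_z is the distance from the TCP to the grasp point, in m); z points along the fingers, y is the line along which they close (so a half turn about z gives the same grasp; the last joint's range is limited). The gripper opens to 94 mm and grips with 3 to 60 N. Pads are 16 mm wide; open, the fingers measure 119 mm over their backs; the gripper's body (75 mm by 177 mm) begins 78 mm behind the grasp point.
Start: joints at [1.097, 0.245, 1.558, -0, 1.339, -0.174], TCP at [0.192, 0.621, 0.405] pointing down, gripper open.
Joint ranges: [-3.13, 3.13], [-1.02, 2.26], [0.13, 2.54], [-0.95, 4.09], [0.21, 2.88], [-2.74, 2.74]. Speed limits (rad/s): [2.57, 2.57, 3.14, 3.14, 3.14, 3.14].

## Interface

Orientations are given as a 3x3 rotation matrix whose columns are the frame's x, y, z axes.
In Python, from station import env gives the robot as it stands. The module is installed in compiled form; this text tells all that it offers.
- The arm moves only by the tool carry_out, never from a script. Its argument "series" is a list that holds one entry, the list of rows, each a list of 7 numbers: the turn, a rotation vector about the tool's x, y, z in units of 180 degrees (1.0 is 180 degrees), then the shift along the tool's x, y, z in units of 300 mm (1.0 is 300 mm), then the closure, from 0 (fully open) to 1 (shut). In form: [[[ax, ay, az, x, y, z, claw], ...]]. A call has 1 to 12 rows; each row shifts and turns the commanded pose from where the row before left it, along the tool's axes as they then stand; what a row does not reach is not made up. A row lasts 1/12 s, in which the tool goes at most 41.7 mm and 7.16 degrees, less where a joint would pass 70% of its speed; a pose out of reach is approached as far as the arm can. A call with a number of a shift or a turn outside -1 to 1 is refused whole. A call with a gripper value outside its range is refused whole. The fingers move at their own pace and stop on an object; the grip force is fixed at half the most. Time passes only in rows, so rows that do not move let the fingers close. It gives the time, the measured TCP pose, the force, the opening and the grip force at its end, in the units of the state.
- env.get_obs(): the state, without advancing time (a new reading comes with each control period).
- env.camera(name): name is "scene" or "side" or "wrist"; returns (picture, depth): 400x640x3 uint8, blue, green, red; 400x640 float32, m along the optical axis (not along the pixel's ray), 0 where there is no reading.
- env.camera_params(name): a dict with "intrinsics" (3x3 intrinsics, pixels), "R" (3x3) and "t" (3): a world point X has camera coordinates R X + t. Camera axes: x right, y down, z forward; pixel columns grow to the right and rows downward; lengths in m; the calibration is good to about 2 mm. A picture is of the moment at which its call begins: read the wrist's pose just before it. camera_params takes no time and is no camera call; for the wrist camera it gives the pose at the moment of the call.
- env.sign_off(): hands the job in; it is judged then, once.
Trained networks look in the newest picture that a camera, given by its name, has taken for a name from the list of things; names that differ only in an ending like _2 or _b are one class to them, and where a whole thing is asked for, a point or a joint stands for the part that bears it (a point fixed in the world has none). Each returns a list of dicts, best first, with "score" (0 to 1); they miss things now and then, are a little off and sometimes report something else, mostly with a low value. They report only what shows in the picture. A call takes as long as a camera call. They do not tell look-alikes from the thing itself.
- env.search_frame(camera, label): "extent" ([centre column, centre row, width, height] in pixels, round what is visible of it).
- env.pinpoint(camera, label): "pixel" ([column, row] in pixels: a listed point, or the origin of a listed thing).
The state is a dict: "time": time; "joint_positions": joint angles; "joint_vel": joint speeds; "tau": joint torques, N m; "eef_pos": TCP position; "tcp_rot": TCP orientation; "wrist_force": force on the tool from outside, world axes, zero at the start; "wrist_torque": the same for the moment, N m; "finger_gap": opening from 0.0 (shut) to 1.0 (fully open); "gripper_force": force on a finger pad.
Only numpy, scipy, OpenCV 4.12 (cv2) and the standard library are available. Lean on these libraries where they do the work, as an engineer would, in place of code of your own. Each camera call takes 0.05 s, during which the arm holds its last target. There are 200 camera calls.

## Task

Press the black release pad of the locked shuttle down with a fingertip and, keeping it down the whole way, push the shuttle along its rail until it is fully against the end stop; then let the pad come up so that the lock holds it there, and move clear. The round housing rides along in its nest: do not lift it out or tip it, and leave the other things on the bench where they are.

Things in the scene. Friction and masses are not known exactly. Their poses are not given: they have to be found in the camera images.
- rail: Shuttle rail, fixed to the bench: aluminium base plate 120 mm (its x) by 420 mm (its y), 12 mm thick, with two steel guide rods along y (tops 36 mm above the bench) and grey end blocks 42 mm high. Origin: centre of the underside, on the bench. z is up. The shuttle travels along the rail's +y.
- carriage (a joint): Travel of the shuttle along the rail's +y, m: 0 at the start, 0.08 to 0.15 at the end stop. It is an aluminium plate 110 mm (rail x) by 150 mm (rail y), top 50 mm above the bench, carrying, rear to front: release pad, upright guard wall, nest. With the pad up a toothed lock holds it fast (within about 1.5 mm); with the pad down it slides with 1.5 to 3 N. It cannot lift or turn.
- release_pad (a joint): How far the release pad is pressed down, m: 0 up (lock on), 0.006 fully down; the lock frees once it is pressed past about 0.0025, so keep it 0.004 or more down; let up on the way, it catches in the next tooth gap or rests on a tooth. It comes fully up at the start and with the shuttle home against the end stop. A spring resists with about 4 N at the start and 7 N at the bottom, and lifts the pad again as soon as it is let go.
- pad_top (a point): Centre of the release pad's flat top: black plate 50 mm (rail x) by 40 mm (rail y), 72 mm above the bench when up; moves with pad and shuttle, axes as the rail's. A guard wall fixed to the shuttle, 70 mm across, 6 mm thick, has its near face 25 mm from here towards rail +y, its top 24 mm above the raised pad: a fingertip on the pad can push it. Nothing stands behind or beside.
- carriage_front (a point): Middle of the shuttle's flat front end face, 44 mm above the bench; axes as the rail's, y towards the end stop.
- stop_face (a point): Middle of the end stop's rubber bumper face that the shuttle's front meets, 44 mm above the bench; axes as the rail's. The stop is a grey bar 110 mm across, 20 mm thick, clamped over the rods, its top 62 mm above the bench (the heads of its clamp screws 68 mm).
- housing: The workpiece: turned aluminium housing, 44 mm diameter, 50 mm high with a 28 mm neck from 34 mm up, 0.18 kg, standing loose and upright in the shuttle's nest. Origin: centre of its underside; z up. Its centre line is 79 mm ahead (rail +y) of the pad's centre and its top 104 mm above the bench.
- nest_floor (a point): Centre of the floor of the shuttle's round nest, a grey cup of 50 mm inner diameter and 10 mm deep, 54 mm above the bench; z up.
- spare_housing: Bystander: a second housing, same size, standing on the bench beyond the rail. Origin: centre of its underside.
- bushing: Bystander: steel bushing, 40 mm diameter, 22 mm high. Origin: centre of its underside.
- blue_bin: Bystander: open blue plastic bin, 150 by 100 mm, 70 mm high. Origin: centre of its underside.
- screwdriver: Bystander: screwdriver with a black handle lying near the rail's robot side. Origin: about its middle, on the bench.
- grease_jar: Bystander: white closed jar, 56 mm diameter, 60 mm high. Origin: centre of its underside.
- wrench: Bystander: steel wrench lying beyond the rail. Origin: about its middle, on the bench.
- gauge_block: Bystander: steel cylinder, 34 mm diameter, 40 mm high, standing behind the rail's rear end. Origin: centre of its underside.
Mind the look-alikes: they are no part of the job. Leave any blue or green look-alike of the housing alone.

How it is judged:
On the way, in this order (a step that is already met when the one before it is completed fails the run):
1. the release pad is held down with the shuttle still at its start (value of joint release_pad above 0.0035 m and value of joint carriage below 0.02 m), for 0.1 s.
2. the shuttle reaches the end stop with the pad still held down (value of joint release_pad above 0.0028 m and y of stop_face in the frame of carriage_front below 0.003 m), for 0.1 s.
At the end, for the whole second after the job is handed in: The shuttle's front is within 3 mm of the end stop's face and at rest, the release pad is up again (within 1 mm), and the housing stands upright (within 0.1 rad) and still, seated in the nest (within 6 mm sideways, 4 mm in height) (y of stop_face in the frame of carriage_front below 0.003 m and value of joint release_pad below 0.001 m and velocity of joint carriage between -0.005 and 0.005 m/s and horizontal distance between housing and nest_floor below 0.006 m and z of housing in the frame of nest_floor below 0.004 m and angle between housing's own z axis and vertical below 0.1 rad and linear speed of housing below 0.01 m/s); the robot touches nothing.
It fails at once if the pad came up on the way (shuttle more than 12 mm from its start and more than 4 mm from the stop with the pad less than 2.8 mm down) (value of joint carriage above 0.012 m and y of stop_face in the frame of carriage_front above 0.004 m and value of joint release_pad below 0.0028 m).
It fails at once if the housing was lifted by more than 8 mm in its nest or tipped by more than 0.3 rad (z of housing in the frame of nest_floor above 0.008 m or angle between housing's own z axis and vertical above 0.3 rad).
It fails at once if another thing on the bench was moved or lifted by more than 20 mm (distance of any of spare_housing, bushing, blue_bin, screwdriver, grease_jar, wrench, gauge_block from where it was at the start of the episode above 0.02 m).
It also fails if it takes over 38 s, if anything falls off the work surface, if the arm or the gripper's body presses on something with over 40 N, if the wrist force passes 120 N, or if a joint passes its speed limit or range.

## Working session

There is one attempt and no reset: what is moved stays moved. The work goes in short steps, Python scripts to look and compute and a tool call to move; the robot and the scene stay as the last step left them, time stands still between calls to the robot, and variables do not carry over. Pictures are saved under pics/ and viewed, at most 10 in all, crops included, and the job is handed in when it is done.

Besides the shell and the picture viewer there is one more tool, called after "Call:" in YAML: its name, and indented under it one key for each argument. carry_out: Moves the arm, as the interface text tells. Its arguments: {"type":"object","properties":{"series":{"type":"array","items":{"type":"array","items":{"type":"array","items":{"type":"number","minimum":-1,"maximum":1}}}}},"required":["series"]}

```bash
mkdir -p pics
cat > h.py <<'E'
import numpy as np, cv2
from station import env
def look(cam,labels,save=None):
    img,d=env.camera(cam); p=env.camera_params(cam); K=p["intrinsics"];R=np.array(p["R"]);t=np.array(p["t"])
    if save: cv2.imwrite(save,img)
    out={}
    for l in labels:
        for r in env.pinpoint(cam,l)[:2]:
            u,v=r["pixel"]; out.setdefault(l,[]).append((round(r["score"],2),round(u),round(v),ray(K,R,t,u,v),at(d,K,R,t,u,v)))
    return img,d,K,R,t,out
def ray(K,R,t,u,v): # origin, dir
    c=-R.T@t; return c,R.T@np.linalg.inv(K)@np.array([u,v,1.])
def plane(r,z): c,d=r; return c+d*(z-c[2])/d[2]
def at(d,K,R,t,u,v):
    z=d[min(399,int(round(v))),min(639,int(round(u)))]; c,dd=ray(K,R,t,u,v); return c+dd*z
E
python3 - <<'E'
from h import *
np.set_printoptions(precision=4,suppress=True)
H=dict(pad_top=.072,carriage_front=.044,stop_face=.044,housing=.054,rail=0.,nest_floor=.054)
for c in ("scene","side"):
    *_,o=look(c,H,f"pics/{c}0.png")
    for l in o:
        for s,u,v,r,p in o[l]: print(c,l,s,u,v,plane(r,H[l]),p)
s=env.get_obs(); print(s["time"],s["eef_pos"],s["tcp_rot"])
E
```

```text
scene pad_top 0.59 300 159 [ 0.4647 -0.0205  0.072 ] [ 0.4667 -0.0202  0.0746]
scene carriage_front 0.67 344 178 [0.4964 0.0845 0.044 ] [0.5016 0.0844 0.0513]
scene stop_face 0.77 396 197 [0.5455 0.2054 0.044 ] [0.5513 0.2042 0.0528]
scene housing 0.69 227 215 [ 0.6138 -0.1742  0.054 ] [ 0.5886 -0.1855  0.0117]
scene housing 0.66 254 137 [ 0.3866 -0.1408  0.054 ] [ 0.3606 -0.148   0.023 ]
scene rail 0.56 356 196 [0.5162 0.1149 0.    ] [0.524  0.1144 0.0117]
scene nest_floor 0.85 329 173 [0.489  0.0499 0.054 ] [0.5108 0.0507 0.0838]
side pad_top 0.56 381 206 [ 0.4656 -0.0237  0.072 ] [ 0.4649 -0.0226  0.0734]
side carriage_front 0.61 327 234 [0.5025 0.0903 0.044 ] [0.5005 0.0922 0.0478]
side stop_face 0.79 263 254 [0.5483 0.2111 0.044 ] [0.5376 0.2164 0.0619]
side housing 0.91 394 167 [ 0.5323 -0.1452  0.054 ] [ 0.5532 -0.1773  0.0178]
side housing 0.89 352 353 [0.3039 0.2181 0.054 ] [0.3055 0.2159 0.0465]
side rail 0.81 312 249 [0.5185 0.1155 0.    ] [0.512  0.1208 0.0127]
side nest_floor 0.9 344 225 [0.4901 0.0556 0.054 ] [0.4764 0.0705 0.0809]
0.7 [0.192  0.621  0.4047] [[-0.9554  0.2953  0.    ]
 [ 0.2953  0.9554  0.0001]
 [ 0.      0.0001 -1.    ]]
```

View pics/scene0.png

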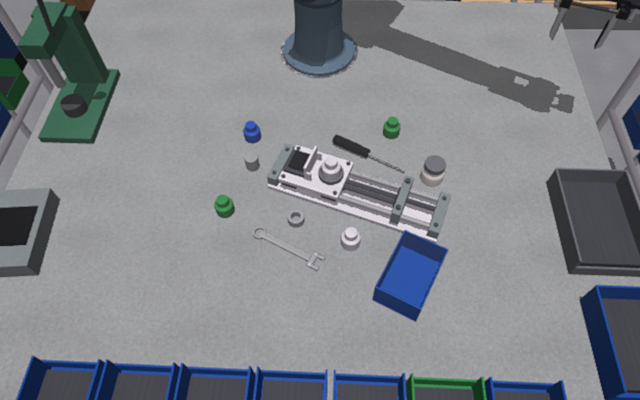

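View pics/side0.png

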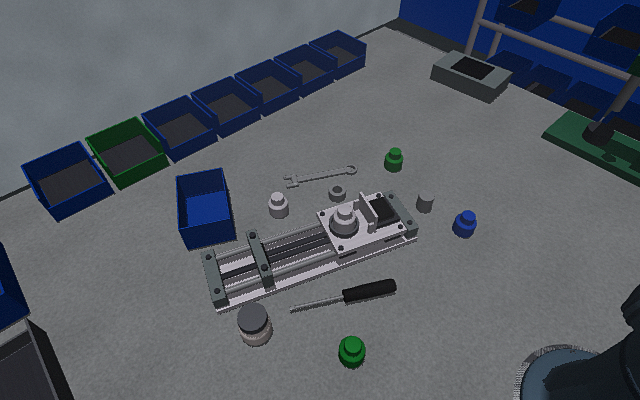

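The scene image shows the shuttle with its black pad at about (300,159), the housing at (330,170) and the stop bar at (402,200). Beyond that bar is the rail's end block at (440,213). The side view agrees. Tool y already lies roughly along the rail, so I'll close the fingers and move over the pad.

Call:
carry_out:
  series:
    - [[0,0,0,-0.074,-0.089,0,1],[0,0,0,-0.074,-0.089,0,1],[0,0,0,-0.074,-0.089,0,1],[0,0,0,-0.074,-0.089,0,1],[0,0,0,-0.074,-0.089,0,1],[0,0,0,-0.074,-0.089,0,1],[0,0,0,-0.074,-0.089,0,1],[0,0,0,-0.074,-0.089,0,1],[0,0,0,-0.074,-0.089,0,1],[0,0,0,-0.074,-0.089,0,1]]

```text
time: 1.53
eef_pos: [0.3254, 0.2988, 0.4049]
tcp_rot: [[-0.956, 0.295, 0.001], [0.295, 0.956, 0.0], [-0.001, 0.001, -1.0]]
wrist_force: [1.0, -0.3, -0.3]
finger_gap: 0.324
gripper_force: 0.0
```

Call:
carry_out:
  series:
    - [[0,0,0,-0.074,-0.089,0,1],[0,0,0,-0.074,-0.089,0,1],[0,0,0,-0.074,-0.089,0,1],[0,0,0,-0.074,-0.089,0,1],[0,0,0,-0.074,-0.089,0,1],[0,0,0,-0.074,-0.089,0,1],[0,0,0,0,0,0,1]]

```text
time: 2.12
eef_pos: [0.4066, 0.1041, 0.4052]
tcp_rot: [[-0.953, 0.302, 0.002], [0.302, 0.953, -0.002], [-0.002, -0.001, -1.0]]
wrist_force: [-0.8, 0.4, -1.6]
finger_gap: 0.002
gripper_force: 0.0
```

```bash
cat > m.py <<'E'
from h import *
import sys
np.set_printoptions(precision=4,suppress=True)
s=env.get_obs(); print(s["time"],s["eef_pos"],s["tcp_rot"].tolist() if hasattr(s["tcp_rot"],"tolist") else s["tcp_rot"],s["finger_gap"],s["wrist_force"])
H=dict(pad_top=.072,carriage_front=.044,stop_face=.044,nest_floor=.054,housing=.054)
*_,o=look("wrist",H,sys.argv[1])
for l in o:
    for sc,u,v,r,p in o[l]: print(l,sc,u,v,plane(r,H[l]),p)
E
python3 m.py pics/w1.png
```

```text
2.1167 [0.4066 0.1041 0.4052] [[-0.9533820783670927, 0.3017615444078112, 0.0016071605568760037], [0.301759213135302, 0.9533829242608497, -0.0015417573720748739], [-0.001997482517170648, -0.0009849083427015133, -0.9999975200064998]] 0.0022255383534928097 [-0.7574  0.3585 -1.5981]
pad_top 0.61 230 269 [ 0.4681 -0.0191  0.072 ] [ 0.4688 -0.0198  0.0704]
pad_top 0.33 296 263 [0.4853 0.0599 0.072 ] [0.3957 0.1002 0.2566]
stop_face 0.72 419 258 [0.5404 0.2094 0.044 ] [0.5387 0.2087 0.0468]
nest_floor 0.83 300 260 [0.4917 0.0625 0.054 ] [0.3959 0.1023 0.2543]
housing 0.91 171 328 [ 0.5353 -0.1378  0.054 ] [0.3727 0.0764 0.3205]
housing 0.88 119 186 [ 0.3355 -0.1112  0.054 ] [ 0.3357 -0.1342  0.0221]
```

View pics/w1.png

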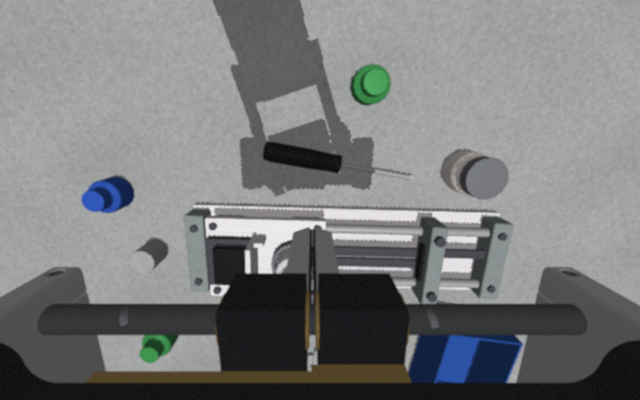

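The wrist view shows the pad at (230,262), the stop bar at (432,258) and the rail nearly parallel to tool y. I'll refine with the depth clouds.

Run:
```python
from h import *
np.set_printoptions(precision=4,suppress=True)
v,u=np.mgrid[:400,:640]
e=[]
for cam in ("wrist","scene","side"):
    img,d,K,R,t,_=look(cam,[])
    P=np.stack([u,v,np.ones_like(u)],-1)@np.linalg.inv(K).T*d[...,None]
    W=(P-t)@R
    if cam=="wrist":
        for a,b in (((195,204),(503,213)),):
            A,B=[plane(ray(K,R,t,*q),.012) for q in(a,b)]; print("rail edge ang",np.degrees(np.arctan2(*(B-A)[[1,0]])))
    m=(d>0)&(np.hypot(W[...,0]-.467,W[...,1]+.021)<.037)&(img.max(-1)<60)&(abs(W[...,2]-.072)<.006)
    X=W[m]; print(cam,"pad",len(X),X.mean(0) if len(X) else 0, cv2.minAreaRect((X[:,:2]*1000).astype(np.float32)) if len(X)>5 else '')
    ax=np.array([.31,.95]);s=(W[...,:2]-[.467,-.021])@ax; l=(W[...,:2]-[.467,-.021])@np.array([.95,-.31])
    g=(d>0)&(abs(l)<.03)&(s>.015)&(s<.04)&(W[...,2]>.087)&(W[...,2]<.1)
    if g.sum(): print(" wall s",g.sum(),np.percentile(s[g],[5,50,95]),"z",np.median(W[...,2][g]))
    b=(d>0)&(abs(l)<.05)&(s>.17)&(s<.32)&(W[...,2]>.055)&(W[...,2]<.068)
    if b.sum(): print(" stopbar s",b.sum(),np.percentile(s[b],[3,50,97]),"z",np.median(W[...,2][b]),"l",np.percentile(l[b],[5,50,95]))
    Y=W[b][:,:2]*1000
    if len(Y)>5: print(cv2.minAreaRect(Y.astype(np.float32)))
```

```text
rail edge ang 71.18373214652144
wrist pad 1005 [ 0.4618 -0.022   0.0719] ((465.4684143066406, -21.70171546936035), (37.43598556518555, 47.41659164428711), 70.27521514892578)
 wall s 121 [0.0249 0.0284 0.0304] z 0.09558160146081571
 stopbar s 1232 [0.2419 0.2496 0.2611] z 0.06185566212398645 l [-0.047  -0.003   0.0411]
((545.0818481445312, 218.67153930664062), (20.68621063232422, 99.48909759521484), 71.02368927001953)
scene pad 226 [ 0.4695 -0.0234  0.0735] ((468.1262512207031, -23.784900665283203), (34.606910705566406, 47.69679641723633), 73.1456298828125)
 wall s 79 [0.0259 0.0298 0.0316] z 0.09629330494008555
 stopbar s 295 [0.2441 0.254  0.2634] z 0.06376837292574492 l [-0.0449  0.003   0.0463]
((545.81689453125, 219.48150634765625), (21.65647315979004, 99.33961486816406), 71.07745361328125)
side pad 293 [ 0.4591 -0.0211  0.0715] ((464.329345703125, -20.263782501220703), (37.68879699707031, 49.6125373840332), 71.33029174804688)
 wall s 13 [0.027  0.0293 0.0327] z 0.0952524300725222
 stopbar s 476 [0.2454 0.2551 0.2645] z 0.062178628216096904 l [-0.0464 -0.0022  0.0416]
((546.093994140625, 221.29220581054688), (20.04513168334961, 99.84068298339844), 70.70556640625)
```

Call:
carry_out:
  series:
    - [[0,0,0,-0.063,-0.063,0,1],[0,0,0,-0.063,-0.063,0,1],[0,0,0,-0.063,-0.063,0,1],[0,0,0,-0.063,-0.063,0,1],[0,0,0,-0.063,-0.063,0,1],[0,0,0.006,0,0,0.09,1],[0,0,0,0,0,0.09,1],[0,0,0,0,0,0.09,1],[0,0,0,0,0,0,1],[0,0,0,0,0,0,1],[0,0,0,0,0,0,1]]

```text
time: 3.48
eef_pos: [0.4681, -0.0099, 0.3252]
tcp_rot: [[-0.95, 0.312, 0.002], [0.312, 0.95, -0.001], [-0.002, 0.0, -1.0]]
wrist_force: [-0.0, -0.6, -0.0]
finger_gap: 0.002
gripper_force: 0.0
```

```bash
python3 m.py pics/w2.png
python3 - <<'E'
from h import *
img,_=env.camera("side"); cv2.imwrite("pics/s2.png",cv2.resize(img[110:310,230:480],None,fx=3,fy=3))
E
```

```text
3.4833 [ 0.4681 -0.0099  0.3252] [[-0.9499271763046598, 0.3124650166529889, 0.0019932601193408408], [0.3124645694778628, 0.9499292612009398, -0.0005399400436262855], [-0.0020621684872700473, 0.00010991944403151687, -0.9999978676871496]] 0.0022756567213450722 [-0.0198 -0.6072 -0.0236]
pad_top 0.93 298 219 [ 0.4703 -0.0242  0.072 ] [ 0.4703 -0.0242  0.072 ]
carriage_front 0.95 420 209 [0.5057 0.086  0.044 ] [0.4972 0.0804 0.0642]
stop_face 0.92 553 209 [0.5458 0.2057 0.044 ] [0.5444 0.2039 0.0465]
nest_floor 0.33 186 206 [ 0.432  -0.1198  0.054 ] [ 0.4347 -0.1301  0.0346]
housing 0.94 199 312 [ 0.539 -0.155  0.054] [ 0.4338 -0.0311  0.2392]
housing 0.7 385 211 [0.4936 0.0515 0.054 ] [0.481  0.0466 0.0865]
```

View pics/w2.png

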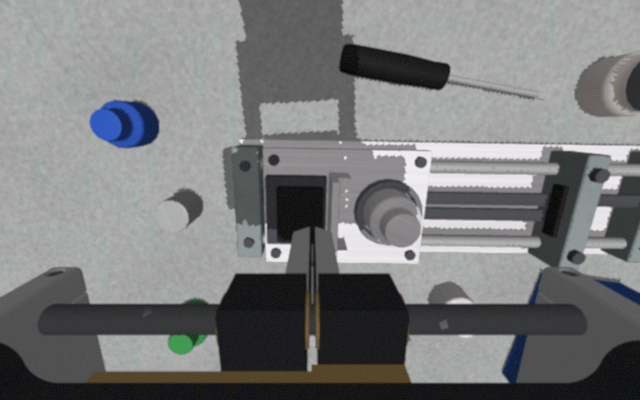

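View pics/s2.png

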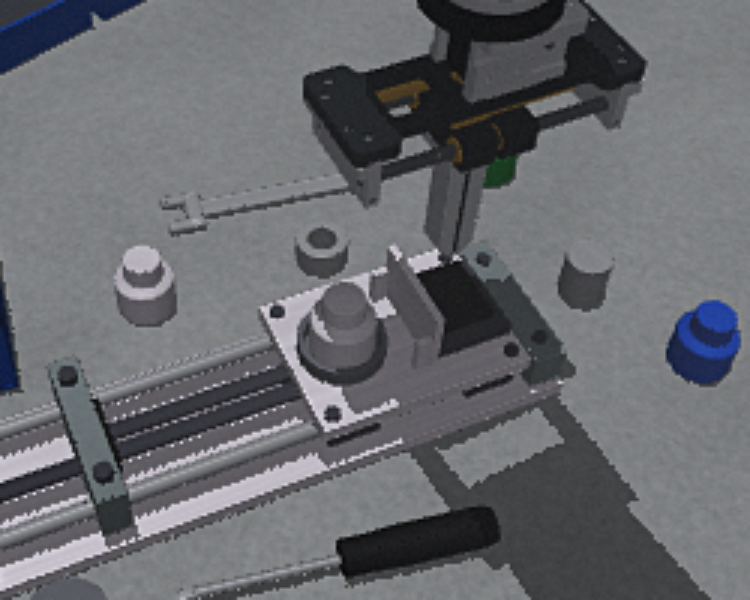

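The pad at about (300,210) and the guard wall at (335,210) are in view, with the fingertip hovering above the pad. The housing sits clear ahead. I'll back off 4.5 mm from the wall and descend to just above the pad.

Call:
carry_out:
  series:
    - [[0,0,0,0,-0.015,0,1],[0,0,0,0,0,0.05,1],[0,0,0,0,0,0.05,1],[0,0,0,0,0,0.05,1],[0,0,0,0,0,0,1],[0,0,0,0,0,0,1]]

```text
time: 4.33
eef_pos: [0.4659, -0.0146, 0.2783]
tcp_rot: [[-0.95, 0.313, -0.002], [0.313, 0.95, 0.0], [0.002, -0.0, -1.0]]
wrist_force: [-0.1, 0.2, 0.9]
finger_gap: 0.004
gripper_force: 0.0
```

Run:
```python
from h import *
print(env.get_obs()["eef_pos"])
img,_=env.camera("side"); a=cv2.resize(img[170:250,330:430],None,fx=5,fy=5)
img,_=env.camera("wrist"); b=cv2.resize(img[80:280,200:450],None,fx=2,fy=2)
cv2.imwrite("pics/s3.png",np.vstack([a[:300],b[:300]]) if 0 else np.hstack([cv2.resize(a,(400,320)),cv2.resize(b,(400,320))]))
```

```text
[ 0.46585256 -0.0146319   0.27825413]
```

View pics/s3.png

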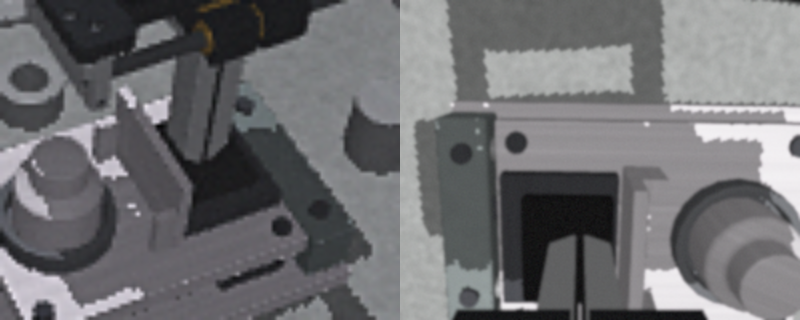

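The fingertip sits over the pad just behind the guard wall, with no contact. Now I'll press.

Call:
carry_out:
  series:
    - [[0,0,0,0,0,0.015,1],[0,0,0,0,0,0.015,1],[0,0,0,0,0,0.012,1],[0,0,0,0,0,0,1],[0,0,0,0,0,0,1],[0,0,0,0,0,0,1]]

```text
time: 4.93
eef_pos: [0.4668, -0.0147, 0.2671]
tcp_rot: [[-0.95, 0.313, 0.002], [0.313, 0.95, -0.001], [-0.002, 0.0, -1.0]]
wrist_force: [-0.5, 0.1, 5.8]
finger_gap: 0.005
gripper_force: 2.9
```

Call:
carry_out:
  series:
    - [[0,0,0,0,0,0.007,1],[0,0,0,0,0,0.007,1],[0,0,0,0,0,0,1],[0,0,0,0,0,0,1],[0,0,0,0,0,0,1]]

```text
time: 5.35
eef_pos: [0.4674, -0.0147, 0.2652]
tcp_rot: [[-0.95, 0.313, 0.001], [0.313, 0.95, -0.001], [-0.002, -0.0, -1.0]]
wrist_force: [-8.0, 1.1, 22.0]
finger_gap: 0.006
gripper_force: 11.3
```

The pad is bottomed. Starting the push along tool y.

Call:
carry_out:
  series:
    - [[0,0,0,0,0.015,0,1],[0,0,0,0,0.02,0,1],[0,0,0,0,0.02,0,1],[0,0,0,0,0.02,0,1],[0,0,0,0,0.02,0,1],[0,0,0,0,0,0,1]]

```text
time: 5.85
eef_pos: [0.4767, 0.0131, 0.2652]
tcp_rot: [[-0.95, 0.313, 0.003], [0.313, 0.95, 0.0], [-0.003, 0.001, -1.0]]
wrist_force: [-4.5, 3.7, 20.5]
finger_gap: 0.004
gripper_force: 10.4
```

Call:
carry_out:
  series:
    - [[0,0,0,0,0.02,0,1],[0,0,0,0,0.025,0,1],[0,0,0,0,0.025,0,1],[0,0,0,0,0.025,0,1],[0,0,0,0,0.025,0,1],[0,0,0,0,0.025,0,1],[0,0,0,0,0.025,0,1],[0,0,0,0,0.02,0,1],[0,0,0,0,0,0,1]]

```text
time: 6.6
eef_pos: [0.4949, 0.0674, 0.2652]
tcp_rot: [[-0.95, 0.313, 0.005], [0.313, 0.95, 0.0], [-0.005, 0.002, -1.0]]
wrist_force: [-2.0, 3.5, 17.0]
finger_gap: 0.005
gripper_force: 8.6
```

```bash
python3 m.py pics/w4.png
```

```text
6.6 [0.4949 0.0674 0.2652] [[-0.9498556268960568, 0.31264151403402735, 0.005437991946497288], [0.31264841682831673, 0.949868815804912, 0.00044745516141213727], [-0.0050254859114499065, 0.002125197375648547, -0.9999851139029362]] 0.004533994605051856 [-1.9611  3.5229 17.0401]
pad_top 0.77 301 244 [0.4954 0.0596 0.072 ] [0.4868 0.0633 0.0924]
carriage_front 0.91 457 230 [0.533  0.1692 0.044 ] [0.5216 0.1611 0.0648]
stop_face 0.65 508 230 [0.5446 0.2057 0.044 ] [0.544  0.2052 0.0449]
housing 0.72 573 76 [0.449 0.252 0.054] [0.4521 0.2713 0.0313]
housing 0.65 94 347 [ 0.5351 -0.1312  0.054 ] [ 0.4688 -0.0004  0.1666]
```

View pics/w4.png

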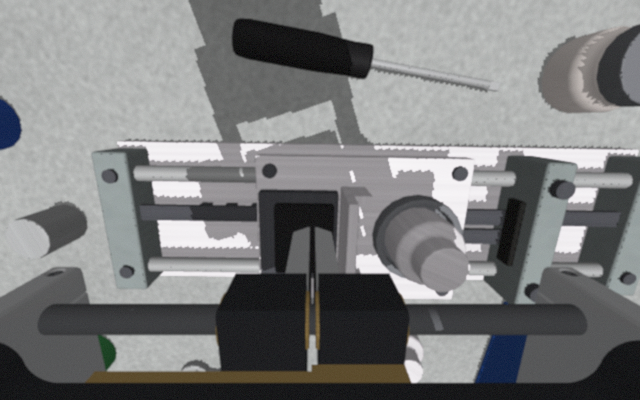

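The shuttle has moved about 85 mm with the pad down. The front at (470,230) is roughly 38 mm short of the bumper at (510,230). Continuing.

Call:
carry_out:
  series:
    - [[0,0,0,0,0.02,0.001,1],[0,0,0,0,0.02,0,1],[0,0,0,0,0.02,0.001,1],[0,0,0,0,0.02,0,1],[0,0,0,0,0.015,0,1],[0,0,0,0,0.015,0,1],[0,0,0,0,0.01,0,1],[0,0,0,0,0.01,0,1],[0,0,0,0,0,0,1]]

```text
time: 7.65
eef_pos: [0.5071, 0.1033, 0.2652]
tcp_rot: [[-0.95, 0.312, 0.005], [0.311, 0.95, -0.004], [-0.006, -0.002, -1.0]]
wrist_force: [-4.2, -4.7, 20.2]
finger_gap: 0.004
gripper_force: 10.3
```

Call:
carry_out:
  series:
    - [[0,0,0,0,0.008,0,1],[0,0,0,0,0.008,0,1],[0,0,0,0,0,0,1]]

```text
time: 7.9
eef_pos: [0.5085, 0.1067, 0.2651]
tcp_rot: [[-0.95, 0.311, 0.003], [0.311, 0.95, -0.008], [-0.005, -0.006, -1.0]]
wrist_force: [-6.0, -12.9, 22.1]
finger_gap: 0.004
gripper_force: 11.1
```

Call:
carry_out:
  series:
    - [[0,0,0,0,0.008,0,1],[0,0,0,0,0.008,0,1],[0,0,0,0,0,0,1],[0,0,0,0,0,0,1]]

```text
time: 8.23
eef_pos: [0.5098, 0.1103, 0.265]
tcp_rot: [[-0.95, 0.311, 0.002], [0.311, 0.95, -0.01], [-0.005, -0.009, -1.0]]
wrist_force: [-8.5, -19.1, 24.5]
finger_gap: 0.005
gripper_force: 15.3
```

```bash
python3 m.py pics/w5.png
```

```text
8.2333 [0.5098 0.1103 0.265 ] [[-0.9504710515366459, 0.3108090592283851, 0.0015839483541160385], [0.31077692024204945, 0.9504258366539513, -0.010413206302742353], [-0.004741944294183814, -0.00940519655312091, -0.999944526582404]] 0.005207236159322579 [ -8.4801 -19.1271  24.543 ]
pad_top 0.76 293 241 [0.5059 0.0963 0.072 ] [0.4991 0.1    0.0894]
stop_face 0.88 452 230 [0.5447 0.2061 0.044 ] [0.5341 0.1989 0.0637]
housing 0.57 403 236 [0.5336 0.1685 0.054 ] [0.5172 0.1624 0.0865]
housing 0.22 324 210 [0.4976 0.1204 0.054 ] [0.4954 0.1208 0.061 ]
```

View pics/w5.png

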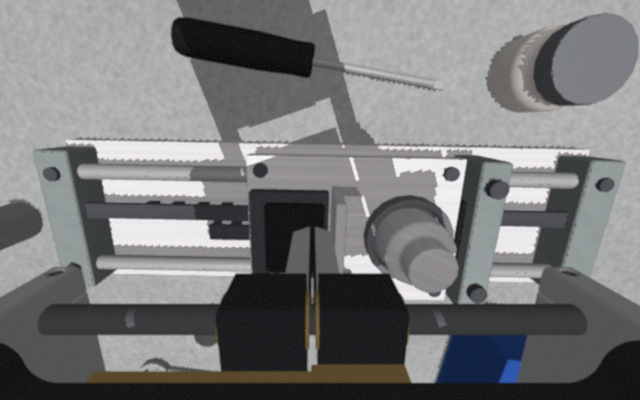

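The shuttle front meets the bumper at (465,230), and about 20 N of push shows it is hard against the stop with the pad down. I'll lift with the residual push so the lock engages, then back off the wall and clear.

Call:
carry_out:
  series:
    - [[0,0,0,0,0,-0.015,1],[0,0,0,0,0,-0.015,1],[0,0,0,0,0,-0.015,1],[0,0,0,0,0,-0.015,1],[0,0,0,0,0,0,1],[0,0,0,0,-0.02,0,1],[0,0,0,0,-0.02,0,1],[0,0,0,0,0,0,1],[0,0,0,0,0,0,1]]

```text
time: 9.28
eef_pos: [0.5044, 0.1013, 0.2794]
tcp_rot: [[-0.949, 0.314, 0.0], [0.314, 0.949, 0.0], [-0.0, 0.001, -1.0]]
wrist_force: [-0.4, 0.3, 0.1]
finger_gap: 0.008
gripper_force: 0.0
```

Call:
carry_out:
  series:
    - [[0,0,0,0,0,-0.1,1],[0,0,0,0,0,-0.1,1],[0,0,0,0,0,-0.1,1],[0,0,0,0,0,-0.1,1],[0,0,0,0,0,0,1],[0,0,0,0,0,0,1],[0,0,0,0,0,0,1]]

```text
time: 9.87
eef_pos: [0.5041, 0.1016, 0.3985]
tcp_rot: [[-0.95, 0.313, -0.001], [0.313, 0.95, 0.0], [0.001, -0.0, -1.0]]
wrist_force: [-0.6, 0.2, -0.1]
finger_gap: 0.003
gripper_force: 0.0
```

```bash
python3 m.py pics/w6.png
python3 - <<'E'
from h import *
v,u=np.mgrid[:400,:640]
for cam in ("wrist","scene","side"):
    img,d,K,R,t,_=look(cam,[])
    W=(np.stack([u,v,np.ones_like(u)],-1)@np.linalg.inv(K).T*d[...,None]-t)@R
    q=W[...,:2]-[.5062,.0985]
    m=(d>0)&(np.hypot(q[...,0],q[...,1])<.03)&(img.max(-1)<60)&(W[...,2]<.085)
    print(cam,m.sum(),"pad z",np.percentile(W[...,2][m],[20,50,80]) if m.any() else '')
E
```

```text
9.8667 [0.5041 0.1016 0.3985] [[-0.9497371573047207, 0.31304718835513773, -0.000888761886576199], [0.3130471467461944, 0.9497375680375475, 0.0001891353788864577], [0.0009032988513002815, -9.859547564008586e-05, -0.9999995871649735]] 0.002888440831770678 [-0.5817  0.183  -0.0994]
pad_top 0.46 248 264 [0.5609 0.0025 0.072 ] [ 0.5924 -0.0273 -0.0025]
carriage_front 0.93 406 196 [0.5483 0.2044 0.044 ] [0.5463 0.2031 0.0497]
stop_face 0.57 404 190 [0.5407 0.2048 0.044 ] [0.5391 0.2036 0.0489]
nest_floor 0.74 317 88 [0.4006 0.1405 0.054 ] [0.3977 0.1419 0.024 ]
nest_floor 0.36 440 295 [0.6871 0.2135 0.054 ] [0.729  0.228  0.0008]
housing 0.91 136 280 [ 0.5451 -0.1472  0.054 ] [ 0.5574 -0.1767  0.0189]
housing 0.84 83 122 [ 0.3538 -0.1123  0.054 ] [ 0.346  -0.1361  0.0215]
wrist 1895 pad z [0.06975055 0.07200506 0.07273626]
scene 314 pad z [0.07072409 0.07306822 0.07483748]
side 524 pad z [0.06890382 0.07168499 0.07277383]
```

View pics/w6.png

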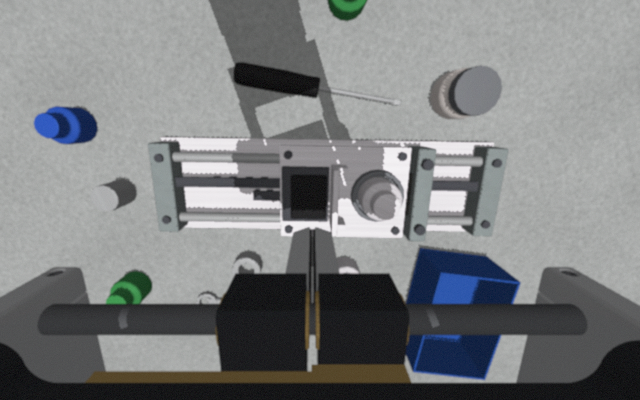

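The shuttle front at (406,195) meets the stop, the pad reads 72 mm high (up), the housing stands upright in its nest at (378,197), and the arm is clear. Handing in.

```bash
python3 -c "
from station import env; print(env.sign_off())"
```

```text
the job is handed in; nothing more can be done
None
```

The job is handed in (no verdict returned): the last look shows the shuttle against the end stop, the pad up at 72 mm, the housing upright in its nest and the arm clear.

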